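Check sample bottle caps by twisting and set the loose one aside

TASK

Check the sample bottles in the carrier for loose caps before it goes out: where a bottle stands, twist its cap clockwise by about thirty degrees and let go without turning it back. Any bottle whose cap turns goes upright into the white tray: lift it by its square body, not by the cap, keep it upright and do not drop it. Bottles whose caps hold stay in the carrier; do not disturb the dropper bottle or the scanner.

Things in the scene. Friction and masses are not known exactly. Their poses are not given: they have to be found in the camera images.
- bottle_1: square off-white plastic bottle, 52 x 52 mm, 97 mm tall with its grey screw cap, 0.16 kg. Origin: centre of underside, z up the axis, x and y square to its faces. Square body 0 to 66 mm, shoulder to 72, cap 74 to 97 mm. Starts in one of the carrier's places (which one varies), turned as the carrier, paper patch to -x. Tight or loose can only be found by twisting the cap
- bottle_2: the same kind of bottle as bottle_1 in another place of the carrier. To carry a bottle, grip its body across two opposite faces 55 to 60 mm above its underside, on the sides facing the carrier's +x and -x, where nothing stands in the way
- bottle_3: the same kind of bottle as bottle_1 in the third place of the carrier; the three look the same
- cap_1: round ribbed grey screw cap of bottle_1, 46 mm across, 23 mm high, on the bottle's axis. Origin: centre of its underside, 74 mm above the bottle's underside; it turns about z (up), clockwise from above tightens. Grip it with 20 to 40 N, 87 to 91 mm above the bottle's underside: the body below 66 mm is wider than the cap
- cap_2: the cap of bottle_2, as cap_1. How caps behave: a TIGHT one cannot be turned: the bottle gives about 3 degrees in its square place, the cap winds up by at most 5 degrees (10 N m per rad) and springs back when let go; the fingers then slip round it. Held twisted, it pushes back on the fingers with about 0.5 N m at a 25 N grip
- cap_3: the cap of bottle_3, as cap_1. A LOOSE one turns easily (about 0.03 N m) after the same 3 degrees, with at least 80 degrees to go clockwise and 45 the other way, and stays where it is left. Tight and loose caps look alike and all start with their bars pointing within 5 degrees of the bottle's -x (patch) side
- mark_1 (a point): outer end of the raised white bar (16 x 5 mm) moulded on top of the cap of bottle_1, 20 mm from the cap's axis, 97 mm above the bottle's underside; goes round with the cap
- mark_2 (a point): outer end of the raised white bar (16 x 5 mm) moulded on top of the cap of bottle_2, 20 mm from the cap's axis, 97 mm above the bottle's underside; goes round with the cap
- mark_3 (a point): outer end of the raised white bar (16 x 5 mm) moulded on top of the cap of bottle_3, 20 mm from the cap's axis, 97 mm above the bottle's underside; goes round with the cap
- carrier: fixed sheet-metal carrier, 94 mm (its x) by 259 mm (its y), wire handles at both ends to 65 mm. Origin: centre of underside, z up. Three places in a row at y = -78, 0, +78 mm: 55 mm square openings in the upper deck (top at 33 mm), bottles stand on the lower deck at 8 mm. The openings keep bottles from turning; a bottle is out once its underside is above 33 mm
- tray: white shallow plastic tray, 210 mm (its x) by 180 mm (its y), 45 mm high, loose, empty, left of the carrier. Origin: centre of underside, z up. Floor 2 mm thick, 188 x 158 mm clear between the walls
- wash_bottle: bystander: small dropper bottle with a pointed spout, 41 mm across, 108 mm tall, standing behind the gap between carrier and tray; origin at the centre of its underside
- scanner: bystander: dark blue hand scanner lying on the bench right of the carrier, 172 mm long (its y), 64 mm wide, 36 mm high; origin at the centre of its underside
There are look-alikes about, which are no part of the job. Leave any red or yellow look-alike of the bottle_2 alone.

How it is judged (in metres and radians):
On the way:
1. a loose cap is found: it has been turned clockwise on its bottle, until its bar points 10 degrees or more clockwise of the bottle's -x side, while the bottle still stands in its place (((y of mark_1 in the frame of bottle_1 above 0.0036 m and distance of bottle_1 from where it was at the start of the episode below 0.006 m and angle between bottle_1's own z axis and vertical below 0.1 rad) or (y of mark_2 in the frame of bottle_2 above 0.0036 m and distance of bottle_2 from where it was at the start of the episode below 0.006 m and angle between bottle_2's own z axis and vertical below 0.1 rad) or (y of mark_3 in the frame of bottle_3 above 0.0036 m and distance of bottle_3 from where it was at the start of the episode below 0.006 m and angle between bottle_3's own z axis and vertical below 0.1 rad))), for 0.1 s.
At the end, for the whole second after the job is handed in: The bottle whose cap turned clockwise stands upright (within 6 degrees), at rest, on the tray's floor, its centre within 75 mm (x) and 60 mm (y) of the tray's; the others, caps not turned, stand upright and at rest fully down in the carrier; the tray is level (((x of bottle_1 in the frame of tray between -0.075 and 0.075 m and y of bottle_1 in the frame of tray between -0.06 and 0.06 m and z of bottle_1 in the frame of tray below 0.01 m and angle between each of bottle_1, bottle_2, bottle_3's own z axis and vertical below 0.1 rad and linear speed of each of bottle_1, bottle_2, bottle_3 below 0.02 m/s and y of mark_1 in the frame of bottle_1 above 0.0036 m and x of bottle_2 in the frame of carrier between -0.006 and 0.006 m and z of each of bottle_2, bottle_3 in the frame of carrier below 0.013 m and not (y of mark_2 in the frame of bottle_2 above 0.0036 m) and x of bottle_3 in the frame of carrier between -0.006 and 0.006 m and not (y of mark_3 in the frame of bottle_3 above 0.0036 m)) or (x of bottle_2 in the frame of tray between -0.075 and 0.075 m and y of bottle_2 in the frame of tray between -0.06 and 0.06 m and z of bottle_2 in the frame of tray below 0.01 m and angle between each of bottle_2, bottle_1, bottle_3's own z axis and vertical below 0.1 rad and linear speed of each of bottle_2, bottle_1, bottle_3 below 0.02 m/s and y of mark_2 in the frame of bottle_2 above 0.0036 m and x of bottle_1 in the frame of carrier between -0.006 and 0.006 m and z of each of bottle_1, bottle_3 in the frame of carrier below 0.013 m and not (y of mark_1 in the frame of bottle_1 above 0.0036 m) and x of bottle_3 in the frame of carrier between -0.006 and 0.006 m and not (y of mark_3 in the frame of bottle_3 above 0.0036 m)) or (x of bottle_3 in the frame of tray between -0.075 and 0.075 m and y of bottle_3 in the frame of tray between -0.06 and 0.06 m and z of bottle_3 in the frame of tray below 0.01 m and angle between each of bottle_3, bottle_1, bottle_2's own z axis and vertical below 0.1 rad and linear speed of each of bottle_3, bottle_1, bottle_2 below 0.02 m/s and y of mark_3 in the frame of bottle_3 above 0.0036 m and x of bottle_1 in the frame of carrier between -0.006 and 0.006 m and z of each of bottle_1, bottle_2 in the frame of carrier below 0.013 m and not (y of mark_1 in the frame of bottle_1 above 0.0036 m) and x of bottle_2 in the frame of carrier between -0.006 and 0.006 m and not (y of mark_2 in the frame of bottle_2 above 0.0036 m))) and angle between tray's own z axis and vertical below 0.05 rad); the robot touches nothing.
It fails at once if a cap is undone by more than 20 degrees (y of mark_1 in the frame of bottle_1 below -0.007 m or y of mark_2 in the frame of bottle_2 below -0.007 m or y of mark_3 in the frame of bottle_3 below -0.007 m).
It fails at once if a bottle is lifted with the fingers on its cap ((contact force between the fingers and cap_1 above 1 N and z of bottle_1 in the frame of carrier above 0.025 m) or (contact force between the fingers and cap_2 above 1 N and z of bottle_2 in the frame of carrier above 0.025 m) or (contact force between the fingers and cap_3 above 1 N and z of bottle_3 in the frame of carrier above 0.025 m)).
It fails at once if a bottle is tipped by more than 30 degrees (angle between any of bottle_1, bottle_2, bottle_3's own z axis and vertical above 0.52 rad).
It fails at once if a bottle is dropped: it falls free with its underside more than 25 mm above the bench ((contact force between the fingers and bottle_1 below 0.05 N and height (world z) of bottle_1 above 0.025 m and linear speed of bottle_1 above 0.25 m/s) or (contact force between the fingers and bottle_2 below 0.05 N and height (world z) of bottle_2 above 0.025 m and linear speed of bottle_2 above 0.25 m/s) or (contact force between the fingers and bottle_3 below 0.05 N and height (world z) of bottle_3 above 0.025 m and linear speed of bottle_3 above 0.25 m/s)).
It fails at once if the dropper bottle or the scanner is pushed more than 3 cm or the dropper bottle tipped (distance of any of wash_bottle, scanner from where it was at the start of the episode above 0.03 m or angle between wash_bottle's own z axis and vertical above 0.4 rad).
It also fails if it takes over 54 s, if anything falls off the work surface, if the arm or the gripper's body presses on something with over 40 N, if the wrist force passes 120 N, or if a joint passes its speed limit or range.

ROBOT

A 6-joint arm with a two-finger parallel gripper is mounted at the origin on a cart in front of the work surface, level with it; the furniture and walls round the work are solid. World frame = base frame: x ahead of the robot, y to its left, z up, the work surface at z = 0. Lengths are in mm, angles in degrees, forces in N, time in s.
With the tool pointing down it reaches from about 300 to 850 mm from the base axis. Payload 4.2 kg.
Tool frame: the origin (TCP) lies at the very end of the fingers, on their centre line; the grasp point (between the pads) lies 19 mm behind it (env.grasp_offset is the distance from the TCP to the grasp point, in mm); z points along the fingers, y is the line along which they close (so a half turn about z gives the same grasp; the last joint's range is limited). The gripper opens to 91 mm and grips with 3 to 60 N. Pads are 32 mm wide; open, the fingers measure 118 mm over their backs; the gripper's body (76 mm by 178 mm) begins 60 mm behind the grasp point.
Start: joints at [-1.146, 18.312, 89.639, -0, 72.044, -1.146], TCP at [575.016, 0, 213.976] pointing down, gripper open.
Joint ranges: [-177.97, 177.97], [-48.28, 115.42], [12.27, 149.76], [-77.06, 257.06], [2.81, 150.46], [-146.56, 146.56]. Speed limits (degrees/s): [147.25, 147.25, 180, 180, 180, 180].

INTERFACE

Orientations are given as [roll, pitch, yaw] about the fixed x, y, z axes, in that order (R = Rz(yaw) Ry(pitch) Rx(roll)).
In Python, from workcell import env gives the robot as it stands. The module is installed in compiled form; this text tells all that it offers.
- The arm moves only by the tool send_rows, never from a script. Its argument "motion" is a list of rows, each an object of numbers: "tx", "ty", "tz": the shift along the tool's x, y, z in units of 500 mm (1.0 is 500 mm); "rx", "ry", "rz": the turn, a rotation vector about the tool's x, y, z in units of 30 degrees (1.0 is 30 degrees); "gripper": the closure, from -1 (fully open) to 1 (shut). In form: [{"tx": .., "ty": .., "tz": .., "rx": .., "ry": .., "rz": .., "gripper": ..}, ...]. A call has 1 to 12 rows; each row shifts and turns the commanded pose from where the row before left it, along the tool's axes as they then stand; what a row does not reach is not made up. A row lasts 1/8 s, in which the tool goes at most 62.5 mm and 10.7 degrees, less where a joint would pass 70% of its speed; a pose out of reach is approached as far as the arm can. A call with a number of a shift or a turn outside -1 to 1 is refused whole. A call with a gripper value outside its range is refused whole. The fingers move at their own pace and stop on an object; "grip_force" is the grip in N (left out, the last holds). Time passes only in rows, so rows that do not move let the fingers close. It gives the time, the measured TCP pose, the force, the opening and the grip force at its end, in the units of the state.
- env.state(): the state, without advancing time (a new reading comes with each control period).
- env.grab_frame(name): name is "scene" or "side" or "wrist"; returns a dict with "frame" (400x640x3 uint8, red, green, blue), "vertical_fov" (degrees; the focal length in pixels is half the picture's height over the tangent of half this angle, whatever the lens; pixels are square), "cx", "cy" (the principal point, pixels), "rvec" (rotation vector, rad) and "tvec" (3), from world to camera coordinates, as OpenCV has them; the wrist camera has in their place "T_tool_cam" (4x4, takes a point from camera to tool coordinates, whose origin is the TCP and whose axes are the flange's). Camera axes: x right, y down, z forward; pixel columns grow to the right and rows downward; lengths in mm; the calibration is good to about 2 mm. A picture is of the moment at which its call begins: read the wrist's pose just before it. There is no depth.
- env.job_done(): hands the job in; it is judged then, once.
The state is a dict: "time_s": time; "qpos": joint angles; "qvel": joint speeds; "effort": joint torques, N m; "ee_pos": TCP position; "ee_rot": TCP orientation; "force": force on the tool from outside, world axes, zero at the start; "torque": the same for the moment, N m; "gripper_width": finger opening in mm; "gripper_force": force on a finger pad.
Only numpy, scipy, OpenCV 4.12 (cv2) and the standard library are available. Lean on these libraries where they do the work, as an engineer would, in place of code of your own. Each camera call takes 0.05 s, during which the arm holds its last target. There are 200 camera calls.

## Working session

There is one attempt and no reset: what is moved stays moved. The work goes in short steps, Python scripts to look and compute and a tool call to move; the robot and the scene stay as the last step left them, time stands still between calls to the robot, and variables do not carry over. Pictures are saved under pics/ and viewed, at most 10 in all, crops included, and the job is handed in when it is done.

Besides the shell and the picture viewer there is one more tool, called in YAML: its name, and indented under it one key for each argument. send_rows: Moves the arm, as the interface text tells. Shifts and turns lie within -1 to 1; 1 stands for 500 mm of shift or 30 degrees of turn. Its arguments: {"type":"object","properties":{"motion":{"type":"array"},"grip_force":{"type":"number"}},"required":["motion"]}

```bash
mkdir -p pics
cat > h.py <<'E'
import numpy as np, cv2
from workcell import env
def cam(name):
    s=env.state(); g=env.grab_frame(name); f=g["frame"]; 
    F=f.shape[0]/2/np.tan(np.radians(g["vertical_fov"])/2)
    K=np.array([[F,0,g["cx"]],[0,F,g["cy"]],[0,0,1]])
    if name=="wrist":
        from scipy.spatial.transform import Rotation as R
        T=np.eye(4); T[:3,:3]=R.from_euler('xyz',s["ee_rot"],degrees=True).as_matrix(); T[:3,3]=s["ee_pos"]
        W=T@np.array(g["T_tool_cam"]); Rc=W[:3,:3].T; t=-Rc@W[:3,3]
    else:
        Rc=cv2.Rodrigues(np.array(g["rvec"],float))[0]; t=np.array(g["tvec"],float).ravel()
    return f,K,Rc,t
def ray(K,Rc,t,uv,z):
    c=-Rc.T@t; d=Rc.T@np.linalg.inv(K)@np.array([uv[0],uv[1],1.]); return c+d*(z-c[2])/d[2]
def proj(K,Rc,t,P):
    p=(np.atleast_2d(P)@Rc.T+t)@K.T; return p[:,:2]/p[:,2:]
E
python3 - <<'E'
from h import *
print(env.state())
for n in ("scene","side","wrist"):
    f,K,Rc,t=cam(n); cv2.imwrite(f"pics/{n}0.png",f[...,::-1]); np.savez(f"{n}0.npz",K=K,R=Rc,t=t); print(n,-Rc.T@t,K[0,0],Rc[2])
E
```

```text
{'time_s': 0.0, 'qpos': array([-1.14423344e+00,  1.83522110e+01,  8.97072919e+01, -1.20634823e-03,
        7.20416589e+01, -1.14576346e+00]), 'qvel': array([-0.03042923,  0.00144692, -0.02240404, -0.00497198,  0.07425518,
       -0.03101611]), 'effort': array([-5.01459035e-04, -4.12465632e+01, -2.31973493e+01,  7.28826877e-02,
        4.58198413e-02, -1.41870069e-04]), 'ee_pos': array([5.74499411e+02, 2.09223921e-02, 2.13108549e+02]), 'ee_rot': array([-1.79898835e+02, -8.76143137e-04,  9.00019022e+01]), 'force': array([-0.05348539, -0.33766824,  0.42067405]), 'torque': array([0.07874909, 0.00654416, 0.05956753]), 'gripper_force': 0.0, 'gripper_width': 91.0277490928025}
scene [-321.04214292  611.00046303 1241.9833446 ] 496.3446966934373 [ 0.53672615 -0.44805849 -0.71496057]
side [  200.27543402 -1048.07133312   587.02406481] 404.3321586781357 [ 0.31729392  0.84826336 -0.42399746]
wrist [574.73427486  80.62224078 383.6628898 ] 296.0982756536214 [-0.00147959 -0.28495063 -0.95854105]
```

View pics/scene0.png

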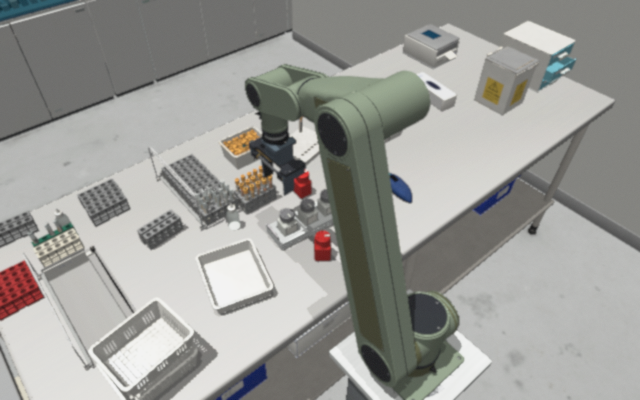

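View pics/wrist0.png

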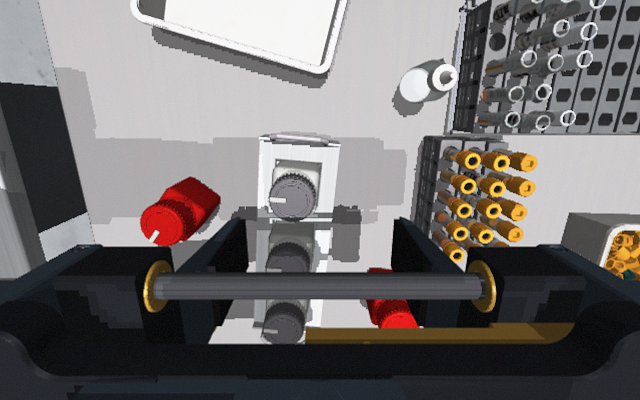

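The scene and wrist pictures show the carrier under the gripper, running along world y. In the wrist view its caps are at about (293,195), (287,253) and (283,322) with bars to the left (-x). The tray is at the top, the dropper bottle at (425,80), and red look-alikes at (180,210) and (390,300).

Run:
```python
from h import *
d=np.load("wrist0.npz"); a=(d["K"],d["R"],d["t"])
for n,uv,z in [("c1",(293,195),105),("c2",(287,253),105),("c3",(283,322),105),("deckL",(260,140),33),("deckR",(340,140),33),("wash",(443,75),108),("tray BR",(325,74),45),("tray BL",(140,23),45),("redL",(165,225),97),("redR",(400,315),97)]: print(n,ray(*a,uv,z).round(0))
d=np.load("scene0.npz"); a=(d["K"],d["R"],d["t"])
for n,uv,z in [("t",(195,248),45),("t",(250,240),45),("t",(273,290),45),("t",(212,310),45),("wash",(232,210),108),("c1",(288,214),105)]: print(n,ray(*a,uv,z).round(0))
```

```text
c1 [549.  -0. 105.]
c2 [541. -63. 105.]
c3 [ 533. -149.  105.]
deckL [505.  46.  33.]
deckR [599.  46.  33.]
wash [681. 109. 108.]
tray BR [580. 116.  45.]
tray BL [392. 164.  45.]
redL [414. -35.  97.]
redR [ 667. -146.   97.]
t [651. 269.  45.]
t [570. 120.  45.]
t [374. 175.  45.]
t [428. 345.  45.]
wash [660. 120. 108.]
c1 [537.  -8. 105.]
```

send_rows:
  motion:
    - {"tx": -0.1, "tz": -0.06, "gripper": -1}
    - {"tx": -0.1, "tz": -0.06, "gripper": -1}
    - {"tx": -0.06, "tz": -0.06, "gripper": -1}
    - {"gripper": -1}

```text
invalid input at $.motion[0]: expected keys tx, ty, tz, rx, ry, rz, gripper
```

Run:
```python
from h import *
f,K,Rc,t=cam("wrist"); np.savez("wrist1.npz",K=K,R=Rc,t=t,f=f); print(env.state()["ee_pos"],env.state()["ee_rot"])
cv2.imwrite("pics/w1.png",cv2.resize(f[...,::-1],(800,500),interpolation=cv2.INTER_CUBIC))
```

```text
[5.74686704e+02 7.72007036e-03 2.13426879e+02] [-1.79937042e+02 -3.39248754e-04  9.00004602e+01]
```

View pics/w1.png

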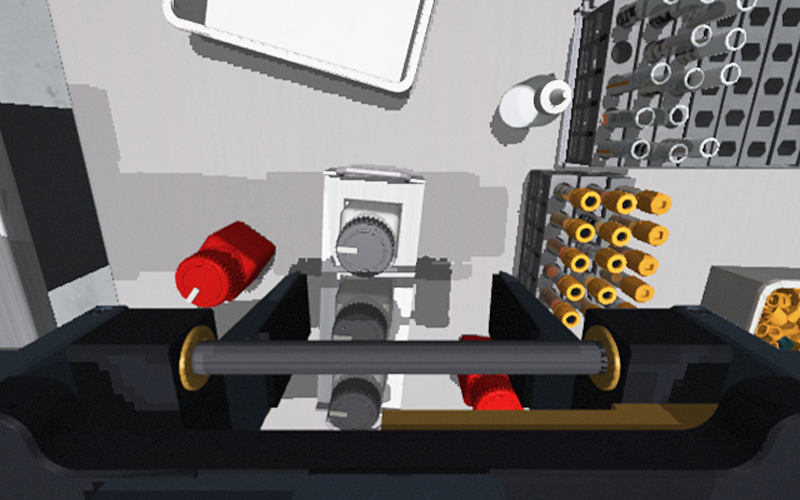

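The move was refused because every row needs all the keys, so this is the same view as before. In 800x500 pixels, cap A is at (366,245), cap B at (360,318) and cap C at (355,403). Resending with full rows.

send_rows:
  motion:
    - {"tx": -0.1, "ty": -0.03, "tz": -0.06, "rx": 0, "ry": 0, "rz": 0, "gripper": -1}
    - {"tx": -0.1, "ty": -0.03, "tz": -0.06, "rx": 0, "ry": 0, "rz": 0, "gripper": -1}
    - {"tx": -0.06, "ty": 0, "tz": -0.06, "rx": 0, "ry": 0, "rz": 0, "gripper": -1}
    - {"tx": 0, "ty": 0, "tz": 0, "rx": 0, "ry": 0, "rz": 0, "gripper": -1}

```text
time_s: 0.7
ee_pos: [545.8, -132.0, 306.2]
ee_rot: [179.7, 0.1, 89.8]
force: [0.0, 1.1, -1.1]
gripper_width: 91.2
gripper_force: 0.0
```

Run:
```python
from h import *
f,K,Rc,t=cam("wrist"); np.savez("wrist1.npz",K=K,R=Rc,t=t,f=f); s=env.state();print(s["ee_pos"],s["ee_rot"],-Rc.T@t)
cv2.imwrite("pics/w2.png",cv2.resize(f[...,::-1],(800,500),interpolation=cv2.INTER_CUBIC))
```

```text
[ 545.10868545 -130.44808623  304.2794935 ] [ 1.79921587e+02 -1.85112609e-02  8.98985686e+01] [545.12472141 -51.11135788 476.48176306]
```

View pics/w2.png

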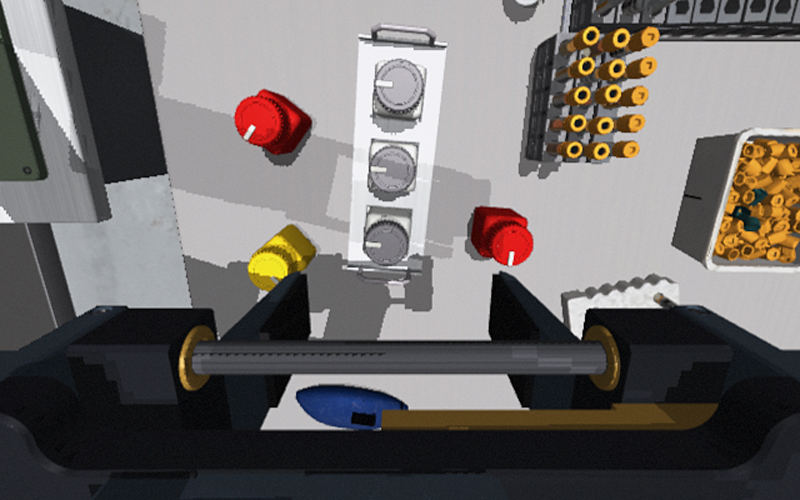

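The view is clear. In 800x500 pixels the cap tops are at A (400,82), B (393,168) and C (386,241), with bars at (378,83), (372,169) and (366,244). Deck corners are at (360,42), (447,43), (425,263) and (350,263). I'll fit the carrier pose to these.

```bash
cat > fit.py <<'E'
from h import *
from scipy.optimize import least_squares
d=np.load("wrist1.npz"); a=(d["K"],d["R"],d["t"])
obs=np.array([(400,82),(393,168),(386,241),(359,43),(447,43),(425,263),(350,263)])/1.25
L=np.array([(0,78,105),(0,0,105),(0,-78,105),(-47,129.5,33),(47,129.5,33),(47,-129.5,33),(-47,-129.5,33)],float)
def W(p,L):
    c,s=np.cos(p[2]),np.sin(p[2]); return np.c_[p[0]+c*L[:,0]-s*L[:,1],p[1]+s*L[:,0]+c*L[:,1],L[:,2]]
def r(p): return (proj(*a,W(p,L))-obs).ravel()
q=least_squares(r,[545,-70,0],loss="soft_l1",x_scale=[10,10,.1])
E
python3 - <<'E'
from fit import *
print(q.x,np.degrees(q.x[2])); print(r(q.x).reshape(-1,2).round(1)); print(W(q.x,L)[:3])
for u in obs[:3]: print(ray(*a,u,105))
f=cv2.resize(d["f"][...,::-1],(1600,1000),interpolation=cv2.INTER_CUBIC)
th=np.linspace(0,2*np.pi,60)
for y in (-78,0,78):
    for z,R_ in((105,23),):
        P=proj(*a,W(q.x,np.c_[R_*np.cos(th),y+R_*np.sin(th),z+0*th]))*2.5
        cv2.polylines(f,[P.astype(np.int32)],True,(0,0,255),1)
P=proj(*a,W(q.x,L[3:]))*2.5; cv2.polylines(f,[P.astype(np.int32)],True,(0,255,0),1)
cv2.imwrite("pics/c.png",f[0:600,500:1300])
E
```

```text
[ 5.41628769e+02 -8.11602496e+01 -8.03138874e-02] -4.60164678497125
[[-0.2 -0.2]
 [ 0.5 -0.5]
 [ 1.8  1.8]
 [ 0.  -6.2]
 [-0.4 -0.1]
 [-1.1  4.7]
 [-0.2  0.5]]
[[ 547.88652023   -3.41167687  105.        ]
 [ 541.62876949  -81.16024957  105.        ]
 [ 535.37101876 -158.90882226  105.        ]]
[548.17038115  -3.67224327 105.        ]
[541.00341397 -81.73815082 105.        ]
[ 533.04004064 -156.45326751  105.        ]
```

View pics/c.png

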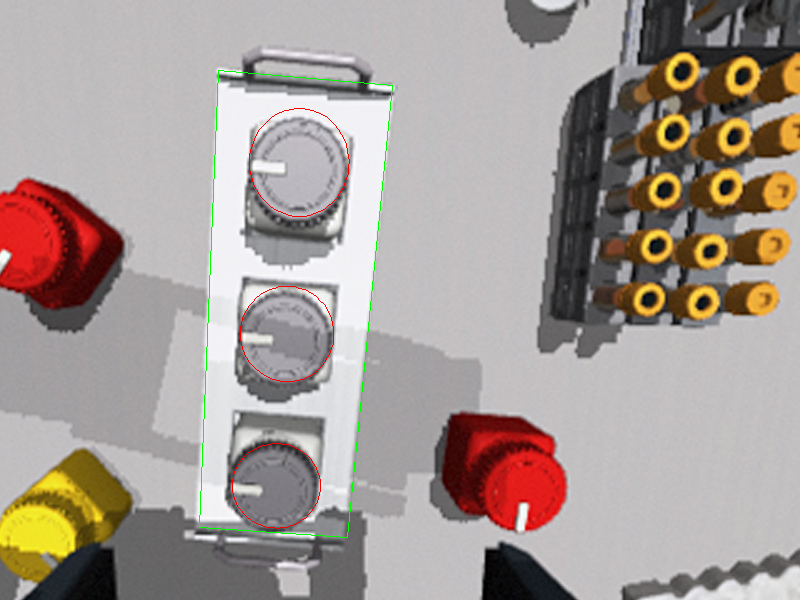

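The fit overlays well: cap tops B and C match, A is about 2 mm off along y, and the yaw is about -4.5°. I'll refine it with the sharper cap and corner pixels: caps at crop (300,168), (287,334) and (276,486).

```bash
sed -i 's/^obs=.*/obs=(np.array([(300,168),(287,334),(276,486),(219,72),(392,88),(347,530),(199,522)])+[500,0])\/2.5/' fit.py
sed -i 's#^obs=\(.*\)/2.5#obs=\1/2.5#' fit.py
python3 - <<'E'
from fit import *
print(q.x,np.degrees(q.x[2])); print(r(q.x).reshape(-1,2).round(1)); print(W(q.x,L)[:3])
for u in obs[:3]: print(ray(*a,u,105))
print(env.state()["qpos"])
E
```

```text
[ 5.41543410e+02 -8.13359184e+01 -8.27030841e-02] -4.738537670703136
[[-0.2 -1.7]
 [ 0.   0.5]
 [ 0.   0.3]
 [-0.2 -0.5]
 [ 0.5 -0.7]
 [-0.2  3.2]
 [-0.   2.2]]
[[ 547.98689897   -3.60251861  105.        ]
 [ 541.54340964  -81.33591841  105.        ]
 [ 535.09992031 -159.06931822  105.        ]]
[548.16448387  -5.37956801 105.        ]
[541.50422525 -80.77385884 105.        ]
[ 535.09806395 -158.63673987  105.        ]
[-1.46563387e+01  1.45484475e+01  8.20823831e+01  3.78817176e-02
  8.32979267e+01 -1.45592923e+01]
```

Now test cap C, nearest -y. First approach and check.

send_rows:
  motion:
    - {"tx": 0, "ty": 0, "tz": 0, "rx": 0, "ry": 0, "rz": 0.157, "gripper": -1}
    - {"tx": -0.059, "ty": -0.015, "tz": 0.1, "rx": 0, "ry": 0, "rz": 0, "gripper": -1}
    - {"tx": 0, "ty": 0, "tz": 0.12, "rx": 0, "ry": 0, "rz": 0, "gripper": -1}
    - {"tx": 0, "ty": 0, "tz": 0.11, "rx": 0, "ry": 0, "rz": 0, "gripper": -1}
    - {"tx": 0, "ty": 0, "tz": 0.09, "rx": 0, "ry": 0, "rz": 0, "gripper": -1}
    - {"tx": 0, "ty": 0, "tz": 0, "rx": 0, "ry": 0, "rz": 0, "gripper": -1}
    - {"tx": 0, "ty": 0, "tz": 0, "rx": 0, "ry": 0, "rz": 0, "gripper": -1}

```text
time_s: 1.62
ee_pos: [536.0, -158.2, 94.9]
ee_rot: [179.9, 0.0, 85.3]
force: [0.4, -0.7, -0.6]
gripper_width: 91.3
gripper_force: 0.0
```

send_rows:
  motion:
    - {"tx": 0, "ty": -0.001, "tz": 0.033, "rx": 0, "ry": 0, "rz": 0, "gripper": -1}
    - {"tx": 0, "ty": 0, "tz": 0, "rx": 0, "ry": 0, "rz": 0, "gripper": -1}
    - {"tx": 0, "ty": 0, "tz": 0, "rx": 0, "ry": 0, "rz": 0, "gripper": 1}
    - {"tx": 0, "ty": 0, "tz": 0, "rx": 0, "ry": 0, "rz": 0, "gripper": 1}
    - {"tx": 0, "ty": 0, "tz": 0, "rx": 0, "ry": 0, "rz": 0, "gripper": 1}
    - {"tx": 0, "ty": 0, "tz": 0, "rx": 0, "ry": 0, "rz": 0, "gripper": 1}
    - {"tx": 0, "ty": 0, "tz": 0, "rx": 0, "ry": 0, "rz": 0, "gripper": 1}
  grip_force: 25

```text
time_s: 2.5
ee_pos: [534.2, -158.7, 77.5]
ee_rot: [-179.9, -0.0, 85.3]
force: [-1.2, 0.2, 1.2]
gripper_width: 45.3
gripper_force: 24.9
```

```bash
python3 -c "
from h import *
s=env.state();print({k:np.round(s[k],2) for k in('ee_pos','ee_rot','force','torque','gripper_width','gripper_force')})"
```

```text
{'ee_pos': array([ 534.22, -158.71,   77.48]), 'ee_rot': array([-1.7995e+02, -1.0000e-02,  8.5290e+01]), 'force': array([-1.18,  0.15,  1.18]), 'torque': array([0.03, 0.28, 0.01]), 'gripper_width': np.float64(45.35), 'gripper_force': np.float64(24.93)}
```

Gripped at 45 mm, so I'll twist 30° clockwise.

send_rows:
  motion:
    - {"tx": 0, "ty": 0, "tz": 0, "rx": 0, "ry": 0, "rz": 0.2, "gripper": 1}
    - {"tx": 0, "ty": 0, "tz": 0, "rx": 0, "ry": 0, "rz": 0.2, "gripper": 1}
    - {"tx": 0, "ty": 0, "tz": 0, "rx": 0, "ry": 0, "rz": 0.2, "gripper": 1}
    - {"tx": 0, "ty": 0, "tz": 0, "rx": 0, "ry": 0, "rz": 0.2, "gripper": 1}
    - {"tx": 0, "ty": 0, "tz": 0, "rx": 0, "ry": 0, "rz": 0.2, "gripper": 1}
    - {"tx": 0, "ty": 0, "tz": 0, "rx": 0, "ry": 0, "rz": 0, "gripper": 1}
    - {"tx": 0, "ty": 0, "tz": 0, "rx": 0, "ry": 0, "rz": 0, "gripper": 1}

```text
time_s: 3.38
ee_pos: [535.0, -158.8, 77.6]
ee_rot: [180.0, -0.0, 55.4]
force: [1.0, 0.0, -0.1]
gripper_width: 45.4
gripper_force: 25.1
```

```bash
cat > st.py <<'E'
from h import *
s=env.state();print({k:np.round(s[k],2).tolist() for k in('ee_pos','ee_rot','force','torque','effort','gripper_width','gripper_force')})
E
python3 st.py
```

```text
{'ee_pos': [534.96, -158.83, 77.6], 'ee_rot': [179.95, -0.0, 55.42], 'force': [1.0, 0.02, -0.11], 'torque': [0.09, -0.06, 0.69], 'effort': [-0.96, -41.78, -18.39, 0.35, 0.25, 0.69], 'gripper_width': 45.38, 'gripper_force': 25.08}
```

Torque of 0.69 N·m means cap C is tight. Open, lift and go to B.

send_rows:
  motion:
    - {"tx": 0, "ty": 0, "tz": 0, "rx": 0, "ry": 0, "rz": 0, "gripper": -1}
    - {"tx": 0, "ty": 0, "tz": 0, "rx": 0, "ry": 0, "rz": 0, "gripper": -1}
    - {"tx": 0, "ty": 0, "tz": 0, "rx": 0, "ry": 0, "rz": 0, "gripper": -1}
    - {"tx": 0, "ty": 0, "tz": 0, "rx": 0, "ry": 0, "rz": 0, "gripper": -1}
    - {"tx": 0, "ty": 0, "tz": -0.08, "rx": 0, "ry": 0, "rz": 0, "gripper": -1}
    - {"tx": 0, "ty": 0, "tz": -0.04, "rx": 0, "ry": 0, "rz": -0.3, "gripper": -1}
    - {"tx": 0, "ty": 0, "tz": 0, "rx": 0, "ry": 0, "rz": -0.35, "gripper": -1}
    - {"tx": 0, "ty": 0, "tz": 0, "rx": 0, "ry": 0, "rz": -0.35, "gripper": -1}
    - {"tx": 0.08, "ty": 0, "tz": 0, "rx": 0, "ry": 0, "rz": 0, "gripper": -1}
    - {"tx": 0.076, "ty": 0, "tz": 0, "rx": 0, "ry": 0, "rz": 0, "gripper": -1}
    - {"tx": 0, "ty": 0, "tz": 0, "rx": 0, "ry": 0, "rz": 0, "gripper": -1}
    - {"tx": 0, "ty": 0, "tz": 0, "rx": 0, "ry": 0, "rz": 0, "gripper": -1}

```text
time_s: 4.88
ee_pos: [541.1, -81.3, 137.5]
ee_rot: [180.0, 0.0, 85.3]
force: [-0.9, -0.3, 0.5]
gripper_width: 91.0
gripper_force: 0.0
```

Run:
```python
from h import *
f,K,Rc,t=cam("wrist"); np.savez("wrist2.npz",K=K,R=Rc,t=t,f=f); s=env.state();print(s["ee_pos"],s["ee_rot"])
cv2.imwrite("pics/w3.png",cv2.resize(f[...,::-1],(800,500),interpolation=cv2.INTER_CUBIC))
```

```text
[541.03071669 -81.68453743 137.47381814] [1.79991622e+02 2.40059787e-02 8.52681022e+01]
```

View pics/w3.png

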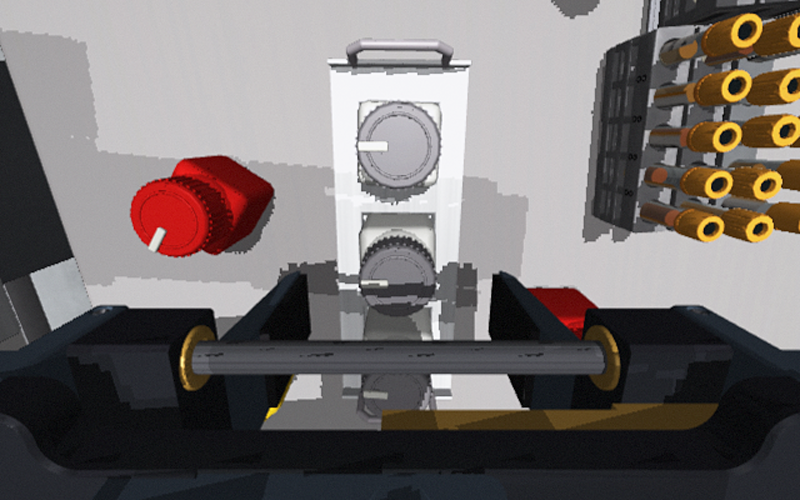

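Cap C's bar, at (375,394), still points left. The gripper is centred on B, whose cap is at (398,272). Descend and grip.

send_rows:
  motion:
    - {"tx": 0, "ty": 0, "tz": 0.08, "rx": 0, "ry": 0, "rz": 0, "gripper": -1}
    - {"tx": 0, "ty": 0, "tz": 0.039, "rx": 0, "ry": 0, "rz": 0, "gripper": -1}
    - {"tx": 0, "ty": 0, "tz": 0, "rx": 0, "ry": 0, "rz": 0, "gripper": -1}
    - {"tx": 0, "ty": 0, "tz": 0, "rx": 0, "ry": 0, "rz": 0, "gripper": 1}
    - {"tx": 0, "ty": 0, "tz": 0, "rx": 0, "ry": 0, "rz": 0, "gripper": 1}
    - {"tx": 0, "ty": 0, "tz": 0, "rx": 0, "ry": 0, "rz": 0, "gripper": 1}
    - {"tx": 0, "ty": 0, "tz": 0, "rx": 0, "ry": 0, "rz": 0, "gripper": 1}
    - {"tx": 0, "ty": 0, "tz": 0, "rx": 0, "ry": 0, "rz": 0, "gripper": 1}
  grip_force: 25

```text
time_s: 5.92
ee_pos: [540.8, -80.9, 78.1]
ee_rot: [-180.0, -0.0, 85.3]
force: [-1.3, -0.4, 1.9]
gripper_width: 45.5
gripper_force: 25.0
```

send_rows:
  motion:
    - {"tx": 0, "ty": 0, "tz": 0, "rx": 0, "ry": 0, "rz": 0.2, "gripper": 1}
    - {"tx": 0, "ty": 0, "tz": 0, "rx": 0, "ry": 0, "rz": 0.2, "gripper": 1}
    - {"tx": 0, "ty": 0, "tz": 0, "rx": 0, "ry": 0, "rz": 0.2, "gripper": 1}
    - {"tx": 0, "ty": 0, "tz": 0, "rx": 0, "ry": 0, "rz": 0.2, "gripper": 1}
    - {"tx": 0, "ty": 0, "tz": 0, "rx": 0, "ry": 0, "rz": 0.2, "gripper": 1}
    - {"tx": 0, "ty": 0, "tz": 0, "rx": 0, "ry": 0, "rz": 0, "gripper": 1}
    - {"tx": 0, "ty": 0, "tz": 0, "rx": 0, "ry": 0, "rz": 0, "gripper": 1}

```text
time_s: 6.8
ee_pos: [541.3, -81.2, 78.1]
ee_rot: [180.0, -0.0, 55.4]
force: [0.7, -2.0, 0.2]
gripper_width: 45.1
gripper_force: 25.0
```

```bash
python3 st.py
```

```text
{'ee_pos': [541.35, -81.15, 78.07], 'ee_rot': [179.95, -0.01, 55.38], 'force': [0.73, -1.95, 0.17], 'torque': [-0.27, -0.18, 0.07], 'effort': [0.4, -41.12, -18.35, 0.31, 0.39, 0.0], 'gripper_width': 45.06, 'gripper_force': 25.0}
```

B turned freely (0.07 N·m), so it is loose. I'll check A as well before carrying.

send_rows:
  motion:
    - {"tx": 0, "ty": 0, "tz": 0, "rx": 0, "ry": 0, "rz": 0, "gripper": -1}
    - {"tx": 0, "ty": 0, "tz": 0, "rx": 0, "ry": 0, "rz": 0, "gripper": -1}
    - {"tx": 0, "ty": 0, "tz": 0, "rx": 0, "ry": 0, "rz": 0, "gripper": -1}
    - {"tx": 0, "ty": 0, "tz": 0, "rx": 0, "ry": 0, "rz": 0, "gripper": -1}
    - {"tx": 0, "ty": 0, "tz": -0.08, "rx": 0, "ry": 0, "rz": 0, "gripper": -1}
    - {"tx": 0, "ty": 0, "tz": -0.04, "rx": 0, "ry": 0, "rz": -0.3, "gripper": -1}
    - {"tx": 0, "ty": 0, "tz": 0, "rx": 0, "ry": 0, "rz": -0.35, "gripper": -1}
    - {"tx": 0, "ty": 0, "tz": 0, "rx": 0, "ry": 0, "rz": -0.35, "gripper": -1}
    - {"tx": 0.08, "ty": 0, "tz": 0, "rx": 0, "ry": 0, "rz": 0, "gripper": -1}
    - {"tx": 0.075, "ty": 0, "tz": 0, "rx": 0, "ry": 0, "rz": 0, "gripper": -1}
    - {"tx": 0, "ty": 0, "tz": 0, "rx": 0, "ry": 0, "rz": 0, "gripper": -1}
    - {"tx": 0, "ty": 0, "tz": 0, "rx": 0, "ry": 0, "rz": 0, "gripper": -1}

```text
time_s: 8.3
ee_pos: [547.3, -4.1, 137.9]
ee_rot: [-180.0, 0.0, 85.3]
force: [0.2, -0.4, 0.4]
gripper_width: 91.0
gripper_force: 0.0
```

Run:
```python
from h import *
f,K,Rc,t=cam("wrist"); np.savez("wrist3.npz",K=K,R=Rc,t=t,f=f); s=env.state();print(s["ee_pos"],s["ee_rot"])
cv2.imwrite("pics/w4.png",cv2.resize(f[...,::-1],(800,500),interpolation=cv2.INTER_CUBIC))
```

```text
[547.28750124  -4.42557722 137.91196501] [-1.79995664e+02  2.40671072e-02  8.52710559e+01]
```

View pics/w4.png

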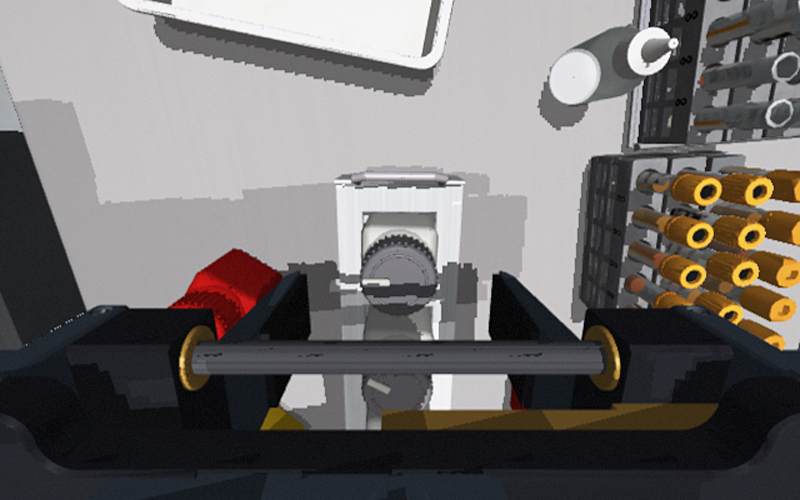

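Cap B's bar, at (378,383), now points clockwise of -x. The gripper is centred over A. Test A.

send_rows:
  motion:
    - {"tx": 0, "ty": 0, "tz": 0.08, "rx": 0, "ry": 0, "rz": 0, "gripper": -1}
    - {"tx": 0, "ty": 0, "tz": 0.04, "rx": 0, "ry": 0, "rz": 0, "gripper": -1}
    - {"tx": 0, "ty": 0, "tz": 0, "rx": 0, "ry": 0, "rz": 0, "gripper": -1}
    - {"tx": 0, "ty": 0, "tz": 0, "rx": 0, "ry": 0, "rz": 0, "gripper": 1}
    - {"tx": 0, "ty": 0, "tz": 0, "rx": 0, "ry": 0, "rz": 0, "gripper": 1}
    - {"tx": 0, "ty": 0, "tz": 0, "rx": 0, "ry": 0, "rz": 0, "gripper": 1}
    - {"tx": 0, "ty": 0, "tz": 0, "rx": 0, "ry": 0, "rz": 0, "gripper": 1}
    - {"tx": 0, "ty": 0, "tz": 0, "rx": 0, "ry": 0, "rz": 0, "gripper": 1}
  grip_force: 25

```text
time_s: 9.35
ee_pos: [547.3, -3.7, 78.1]
ee_rot: [-180.0, -0.0, 85.3]
force: [-0.7, 0.6, 1.6]
gripper_width: 45.3
gripper_force: 25.0
```

send_rows:
  motion:
    - {"tx": 0, "ty": 0, "tz": 0, "rx": 0, "ry": 0, "rz": 0.2, "gripper": 1}
    - {"tx": 0, "ty": 0, "tz": 0, "rx": 0, "ry": 0, "rz": 0.2, "gripper": 1}
    - {"tx": 0, "ty": 0, "tz": 0, "rx": 0, "ry": 0, "rz": 0, "gripper": 1}
    - {"tx": 0, "ty": 0, "tz": 0, "rx": 0, "ry": 0, "rz": 0, "gripper": 1}

```text
time_s: 9.85
ee_pos: [547.6, -3.7, 78.1]
ee_rot: [180.0, 0.0, 73.4]
force: [0.5, 1.4, 1.4]
gripper_width: 45.3
gripper_force: 25.0
```

```bash
python3 st.py
```

```text
{'ee_pos': [547.56, -3.72, 78.13], 'ee_rot': [179.97, 0.01, 73.44], 'force': [0.47, 1.37, 1.45], 'torque': [0.12, 0.01, 0.74], 'effort': [-1.04, -40.51, -18.5, 0.34, 0.02, 0.71], 'gripper_width': 45.33, 'gripper_force': 25.0}
```

A holds (0.74 N·m at 12°). Finish its 30° to confirm, let go, then return above B.

send_rows:
  motion:
    - {"tx": 0, "ty": 0, "tz": 0, "rx": 0, "ry": 0, "rz": 0.2, "gripper": 1}
    - {"tx": 0, "ty": 0, "tz": 0, "rx": 0, "ry": 0, "rz": 0.2, "gripper": 1}
    - {"tx": 0, "ty": 0, "tz": 0, "rx": 0, "ry": 0, "rz": 0.2, "gripper": 1}
    - {"tx": 0, "ty": 0, "tz": 0, "rx": 0, "ry": 0, "rz": 0, "gripper": 1}
    - {"tx": 0, "ty": 0, "tz": 0, "rx": 0, "ry": 0, "rz": 0, "gripper": 1}

```text
time_s: 10.48
ee_pos: [548.1, -3.9, 78.2]
ee_rot: [179.9, -0.0, 55.4]
force: [1.9, -0.6, 0.5]
gripper_width: 45.4
gripper_force: 25.0
```

```bash
python3 st.py
```

```text
{'ee_pos': [548.11, -3.94, 78.17], 'ee_rot': [179.91, -0.04, 55.41], 'force': [1.88, -0.58, 0.49], 'torque': [-0.04, -0.39, 0.67], 'effort': [-0.41, -41.04, -17.55, 0.59, 0.73, 0.66], 'gripper_width': 45.45, 'gripper_force': 25.0}
```

send_rows:
  motion:
    - {"tx": 0, "ty": 0, "tz": 0, "rx": 0, "ry": 0, "rz": 0, "gripper": -1}
    - {"tx": 0, "ty": 0, "tz": 0, "rx": 0, "ry": 0, "rz": 0, "gripper": -1}
    - {"tx": 0, "ty": 0, "tz": 0, "rx": 0, "ry": 0, "rz": 0, "gripper": -1}
    - {"tx": 0, "ty": 0, "tz": 0, "rx": 0, "ry": 0, "rz": 0, "gripper": -1}
    - {"tx": 0, "ty": 0, "tz": -0.08, "rx": 0, "ry": 0, "rz": 0, "gripper": -1}
    - {"tx": 0, "ty": 0, "tz": -0.04, "rx": 0, "ry": 0, "rz": -0.3, "gripper": -1}
    - {"tx": 0, "ty": 0, "tz": 0, "rx": 0, "ry": 0, "rz": -0.35, "gripper": -1}
    - {"tx": 0, "ty": 0, "tz": 0, "rx": 0, "ry": 0, "rz": -0.35, "gripper": -1}
    - {"tx": -0.08, "ty": 0, "tz": 0, "rx": 0, "ry": 0, "rz": 0, "gripper": -1}
    - {"tx": -0.075, "ty": 0, "tz": 0, "rx": 0, "ry": 0, "rz": 0, "gripper": -1}
    - {"tx": 0, "ty": 0, "tz": 0, "rx": 0, "ry": 0, "rz": 0, "gripper": -1}
    - {"tx": 0, "ty": 0, "tz": 0, "rx": 0, "ry": 0, "rz": 0, "gripper": -1}

```text
time_s: 11.98
ee_pos: [540.9, -80.6, 137.9]
ee_rot: [-180.0, -0.0, 85.3]
force: [0.9, -0.3, -0.8]
gripper_width: 91.5
gripper_force: 0.0
```

C and A hold, so only B moves. Descend to B's body (TCP z 46) and grip.

send_rows:
  motion:
    - {"tx": 0, "ty": 0, "tz": 0.1, "rx": 0, "ry": 0, "rz": 0, "gripper": -1}
    - {"tx": 0, "ty": 0, "tz": 0.05, "rx": 0, "ry": 0, "rz": 0, "gripper": -1}
    - {"tx": 0, "ty": 0, "tz": 0.034, "rx": 0, "ry": 0, "rz": 0, "gripper": -1}
    - {"tx": 0, "ty": 0, "tz": 0, "rx": 0, "ry": 0, "rz": 0, "gripper": -1}
    - {"tx": 0, "ty": 0, "tz": 0, "rx": 0, "ry": 0, "rz": 0, "gripper": 1}
    - {"tx": 0, "ty": 0, "tz": 0, "rx": 0, "ry": 0, "rz": 0, "gripper": 1}
    - {"tx": 0, "ty": 0, "tz": 0, "rx": 0, "ry": 0, "rz": 0, "gripper": 1}
    - {"tx": 0, "ty": 0, "tz": 0, "rx": 0, "ry": 0, "rz": 0, "gripper": 1}
    - {"tx": 0, "ty": 0, "tz": 0, "rx": 0, "ry": 0, "rz": 0, "gripper": 1}
  grip_force: 25

```text
time_s: 13.1
ee_pos: [540.8, -81.1, 46.3]
ee_rot: [-180.0, 0.0, 85.3]
force: [-1.8, 0.5, 1.6]
gripper_width: 52.7
gripper_force: 24.5
```

Run:
```python
from h import *
s=env.state();print({k:np.round(s[k],2).tolist() for k in('ee_pos','ee_rot','force','gripper_width','gripper_force')})
f,K,Rc,t=cam("scene"); np.savez("scene1.npz",K=K,R=Rc,t=t,f=f)
cv2.imwrite("pics/s1.png",cv2.resize(f[160:340,140:380,::-1],(800,600),interpolation=cv2.INTER_CUBIC))
```

```text
{'ee_pos': [540.76, -81.12, 46.28], 'ee_rot': [-179.98, 0.01, 85.29], 'force': [-1.8, 0.54, 1.59], 'gripper_width': 52.68, 'gripper_force': 24.51}
```

View pics/s1.png

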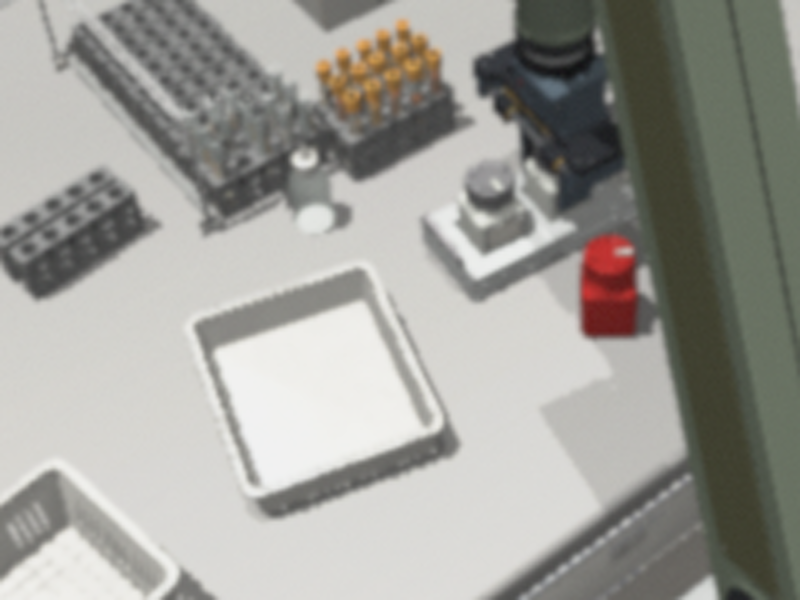

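The body is gripped (52.7 mm, 24.5 N). The tray rim corners in this crop are at (188,322), (370,265), (442,425) and (252,498). I'll compute its centre while lifting.

send_rows:
  motion:
    - {"tx": 0, "ty": 0, "tz": -0.02, "rx": 0, "ry": 0, "rz": 0, "gripper": 1}
    - {"tx": 0, "ty": 0, "tz": -0.04, "rx": 0, "ry": 0, "rz": 0, "gripper": 1}
    - {"tx": 0, "ty": 0, "tz": -0.06, "rx": 0, "ry": 0, "rz": 0, "gripper": 1}
    - {"tx": 0, "ty": 0, "tz": -0.06, "rx": 0, "ry": 0, "rz": 0, "gripper": 1}
    - {"tx": 0, "ty": 0, "tz": -0.06, "rx": 0, "ry": 0, "rz": 0, "gripper": 1}
    - {"tx": 0, "ty": 0, "tz": -0.03, "rx": 0, "ry": 0, "rz": 0, "gripper": 1}
    - {"tx": 0, "ty": 0, "tz": 0, "rx": 0, "ry": 0, "rz": 0, "gripper": 1}

```text
time_s: 14.02
ee_pos: [541.5, -81.1, 181.8]
ee_rot: [179.9, 0.0, 85.3]
force: [0.4, -0.1, -1.1]
gripper_width: 52.9
gripper_force: 24.5
```

```bash
python3 st.py
python3 - <<'E'
from h import *
d=np.load("scene1.npz"); a=(d["K"],d["R"],d["t"])
P=[ray(*a,(u/800*240+140,v/600*180+160),45) for u,v in [(190,322),(369,266),(442,425),(252,496)]]
P=np.array(P)[:,:2]; print(P.round(0),P.mean(0)); print(np.linalg.norm(np.roll(P,-1,0)-P,axis=1))
d=np.load("wrist3.npz"); a=(d["K"],d["R"],d["t"]); print(ray(*a,(437/1.25,65/1.25),45),ray(*a,(575/1.25,80/1.25),0))
p,c=P.mean(0),np.array([540.8,-81.1]); dx,dy=p-c; s=np.radians(85.3)
print("tx,ty",(dx*np.cos(s)+dy*np.sin(s))/500,(dx*np.sin(s)-dy*np.cos(s))/500)
E
```

```text
{'ee_pos': [541.53, -81.06, 181.76], 'ee_rot': [179.87, 0.01, 85.29], 'force': [0.41, -0.11, -1.11], 'torque': [0.01, -0.02, -0.04], 'effort': [0.01, -40.99, -23.48, 0.07, 0.1, 0.0], 'gripper_width': 52.86, 'gripper_force': 24.52}
[[618. 281.]
 [569. 118.]
 [382. 171.]
 [425. 335.]] [498.25850925 226.11549927]
[170.87881218 194.84615555 170.11643557 199.93586469]
[582.02146595 118.2006299   45.        ] [691.74093785 106.1529684    0.        ]
tx,ty 0.6053933321582466 -0.1351424400123822
```

send_rows:
  motion:
    - {"tx": 0.045, "ty": -0.01, "tz": 0, "rx": 0, "ry": 0, "rz": 0, "gripper": 1}
    - {"tx": 0.09, "ty": -0.02, "tz": 0, "rx": 0, "ry": 0, "rz": 0, "gripper": 1}
    - {"tx": 0.1, "ty": -0.022, "tz": 0, "rx": 0, "ry": 0, "rz": 0, "gripper": 1}
    - {"tx": 0.1, "ty": -0.023, "tz": 0, "rx": 0, "ry": 0, "rz": 0, "gripper": 1}
    - {"tx": 0.1, "ty": -0.022, "tz": 0, "rx": 0, "ry": 0, "rz": 0, "gripper": 1}
    - {"tx": 0.08, "ty": -0.018, "tz": 0, "rx": 0, "ry": 0, "rz": 0, "gripper": 1}
    - {"tx": 0.06, "ty": -0.014, "tz": 0, "rx": 0, "ry": 0, "rz": 0, "gripper": 1}
    - {"tx": 0.03, "ty": -0.006, "tz": 0, "rx": 0, "ry": 0, "rz": 0, "gripper": 1}
    - {"tx": 0, "ty": 0, "tz": 0.08, "rx": 0, "ry": 0, "rz": 0, "gripper": 1}
    - {"tx": 0, "ty": 0, "tz": 0.06, "rx": 0, "ry": 0, "rz": 0, "gripper": 1}
    - {"tx": 0, "ty": 0, "tz": 0, "rx": 0, "ry": 0, "rz": 0, "gripper": 1}

```text
time_s: 15.4
ee_pos: [496.6, 224.5, 108.2]
ee_rot: [-179.6, 0.2, 85.3]
force: [-0.6, -0.2, -1.4]
gripper_width: 52.4
gripper_force: 24.5
```

Run:
```python
from h import *
s=env.state();print({k:np.round(s[k],2).tolist() for k in('ee_pos','ee_rot','force','gripper_width','gripper_force')})
f,K,Rc,t=cam("wrist"); cv2.imwrite("pics/w5.png",cv2.resize(f[...,::-1],(800,500),interpolation=cv2.INTER_CUBIC))
```

```text
{'ee_pos': [496.59, 224.52, 108.19], 'ee_rot': [-179.65, 0.21, 85.26], 'force': [-0.64, -0.22, -1.45], 'gripper_width': 52.4, 'gripper_force': 24.52}
```

View pics/w5.png

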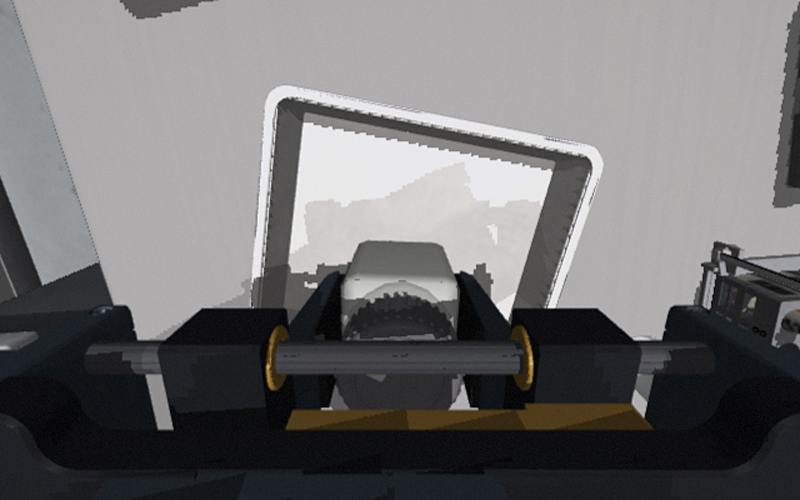

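The bottle is upright between the fingers and over the middle of the tray, with the far rim at (280,95) to (600,160). Lower it gently.

send_rows:
  motion:
    - {"tx": 0, "ty": 0, "tz": 0.05, "rx": 0, "ry": 0, "rz": 0, "gripper": 1}
    - {"tx": 0, "ty": 0, "tz": 0.04, "rx": 0, "ry": 0, "rz": 0, "gripper": 1}
    - {"tx": 0, "ty": 0, "tz": 0.03, "rx": 0, "ry": 0, "rz": 0, "gripper": 1}
    - {"tx": 0, "ty": 0, "tz": 0.01, "rx": 0, "ry": 0, "rz": 0, "gripper": 1}
    - {"tx": 0, "ty": 0, "tz": 0.004, "rx": 0, "ry": 0, "rz": 0, "gripper": 1}
    - {"tx": 0, "ty": 0, "tz": 0.004, "rx": 0, "ry": 0, "rz": 0, "gripper": 1}
    - {"tx": 0, "ty": 0, "tz": 0, "rx": 0, "ry": 0, "rz": 0, "gripper": 1}
    - {"tx": 0, "ty": 0, "tz": 0, "rx": 0, "ry": 0, "rz": 0, "gripper": 1}

```text
time_s: 16.45
ee_pos: [498.8, 226.1, 42.3]
ee_rot: [180.0, -0.0, 85.3]
force: [-0.5, 0.1, -1.3]
gripper_width: 52.5
gripper_force: 24.5
```

```bash
python3 st.py
```

```text
{'ee_pos': [498.77, 226.11, 42.26], 'ee_rot': [179.97, -0.01, 85.3], 'force': [-0.53, 0.14, -1.34], 'torque': [0.02, -0.0, 0.04], 'effort': [-0.01, -42.84, -17.96, 0.06, -0.0, 0.0], 'gripper_width': 52.53, 'gripper_force': 24.52}
```

send_rows:
  motion:
    - {"tx": 0, "ty": 0, "tz": 0.002, "rx": 0, "ry": 0, "rz": 0, "gripper": 1}
    - {"tx": 0, "ty": 0, "tz": 0.002, "rx": 0, "ry": 0, "rz": 0, "gripper": 1}
    - {"tx": 0, "ty": 0, "tz": 0, "rx": 0, "ry": 0, "rz": 0, "gripper": 1}
    - {"tx": 0, "ty": 0, "tz": 0, "rx": 0, "ry": 0, "rz": 0, "gripper": 1}

```text
time_s: 16.95
ee_pos: [498.7, 226.1, 40.5]
ee_rot: [180.0, -0.0, 85.3]
force: [-2.3, -0.9, 5.8]
gripper_width: 52.3
gripper_force: 24.5
```

Contact with the floor (5.8 N up). Let go, rise and back off.

send_rows:
  motion:
    - {"tx": 0, "ty": 0, "tz": 0, "rx": 0, "ry": 0, "rz": 0, "gripper": -1}
    - {"tx": 0, "ty": 0, "tz": 0, "rx": 0, "ry": 0, "rz": 0, "gripper": -1}
    - {"tx": 0, "ty": 0, "tz": 0, "rx": 0, "ry": 0, "rz": 0, "gripper": -1}
    - {"tx": 0, "ty": 0, "tz": 0, "rx": 0, "ry": 0, "rz": 0, "gripper": -1}
    - {"tx": 0, "ty": 0, "tz": -0.06, "rx": 0, "ry": 0, "rz": 0, "gripper": -1}
    - {"tx": 0, "ty": 0, "tz": -0.1, "rx": 0, "ry": 0, "rz": 0, "gripper": -1}
    - {"tx": 0, "ty": 0, "tz": -0.12, "rx": 0, "ry": 0, "rz": 0, "gripper": -1}
    - {"tx": 0, "ty": 0, "tz": -0.12, "rx": 0, "ry": 0, "rz": 0, "gripper": -1}
    - {"tx": -0.1, "ty": 0, "tz": -0.06, "rx": 0, "ry": 0, "rz": 0, "gripper": -1}
    - {"tx": -0.12, "ty": 0, "tz": 0, "rx": 0, "ry": 0, "rz": 0, "gripper": -1}
    - {"tx": -0.08, "ty": 0, "tz": 0, "rx": 0, "ry": 0, "rz": 0, "gripper": -1}
    - {"tx": 0, "ty": 0, "tz": 0, "rx": 0, "ry": 0, "rz": 0, "gripper": -1}

```text
time_s: 18.45
ee_pos: [485.9, 74.4, 270.2]
ee_rot: [180.0, 0.0, 85.1]
force: [0.2, 0.7, 0.9]
gripper_width: 91.5
gripper_force: 0.0
```

Run:
```python
from h import *
f,K,Rc,t=cam("wrist"); np.savez("wrist4.npz",K=K,R=Rc,t=t,f=f)
g=cam("scene")[0][160:340,140:380]
im=np.vstack([cv2.resize(f,(560,350)),np.hstack([cv2.resize(g,(333,250)),np.zeros((250,227,3),np.uint8)])]); cv2.imwrite("pics/w6.png",im[...,::-1])
```

```text
(no output)
```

View pics/w6.png

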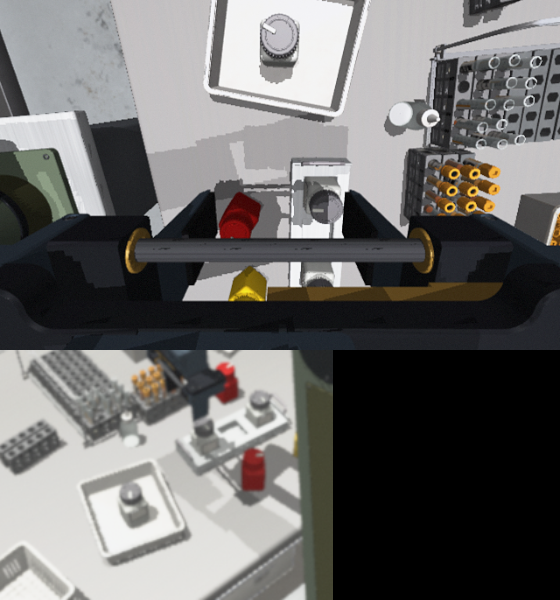

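The bottle stands upright in the middle of the tray at (280,40), with its bar turned clockwise. The other two stand in the carrier with the middle place empty, and the bystanders are untouched. Handing in.

```bash
python3 -c "
from workcell import env
print(env.job_done())"
```

```text
the job is handed in; nothing more can be done
None
```

The middle bottle's cap was loose and that bottle now stands upright in the white tray; the other two caps held and those bottles stay in the carrier. The job is handed in at about 18.5 s, and no verdict was returned.

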